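# Lock the cover plate back on the sloped cell rack

### The arm

A 7-joint arm with a two-finger parallel gripper is mounted at the origin on the work surface. World frame = base frame: x ahead of the robot, y to its left, z up, the work surface at z = 0. Lengths are in m, angles in rad, forces in N, time in s.
With the tool pointing down it reaches from about 0.425 to 0.925 m from the base axis. Payload 6.8 kg.
Tool frame: the origin (TCP) lies midway between the tips of the shut fingers; the grasp point (between the pads) lies 19 mm behind it; y points along the fingers, z is the direction in which the jaws open and shut, and the axes are right-handed (so a half turn about y gives the same grasp; the last joint's range is limited). The gripper opens to 85 mm and grips with 20 to 120 N. Pads are 22 mm wide; open, the fingers measure 114 mm over their backs; the gripper's body (76 mm by 85 mm) begins 54 mm behind the grasp point. The pads swing forward as they close: fully open they stand 13 mm farther back than shut.
Start: joints at [-1.372, 0.477, 0.022, 1.555, -0.011, 1.109, -0.083], TCP at [0.204, 0.643, 0.231] pointing down, gripper open.
Joint ranges: [-2.96, 2.96], [-0.34, 2.1], [-1.41, 1.46], [0.24, 2.44], [-1.37, 4.51], [0.17, 1.92], [-2.96, 2.96]. Speed limits (rad/s): [2.39, 2.39, 3.14, 3.14, 3.14, 3.14, 3.14].

### API

Orientations are given as a unit quaternion [w, x, y, z].
In Python, from station import bot gives the robot as it stands. The module is installed in compiled form; this text tells all that it offers.
- The arm moves only by the shell command python3 -m crank 'ROWS' [FORCE]. ROWS is JSON, a list of rows, each an object with "linear": the shift along the tool's x, y, z in m, a list of three; "dr": the turn, a rotation vector about the tool's x, y, z in degrees, a list of three; "hand": the gripper command: -1 is shut, 1 is fully open, values between are in proportion. A call has 1 to 10 rows; each row is the pose to reach, as a shift and turn from the pose commanded when the call began, along the tool's axes at that moment; what a row does not reach only later rows make up. A row lasts 1/12 s, in which the tool goes at most 41.7 mm and 7.16 degrees, less where a joint would pass 70% of its speed; a pose out of reach is approached as far as the arm can. A call with a gripper value outside its range is refused whole. The fingers move at their own pace and stop on an object; FORCE is the grip in N (left out, the last holds). Time passes only in rows, so rows that repeat a pose let the fingers close. It gives the time, the measured TCP pose, the force and the opening at its end, in the units of the state.
- bot.get_obs(): the state, without advancing time (a new reading comes with each control period).
- bot.read_camera(name): name is "side" or "top"; returns the picture (384x512x3 uint8, blue, green, red); there is no depth.
- bot.camera_params(name): a dict with "K" (3x3 intrinsics, pixels), "k1" (the pictures are not rectified: a ray, as slopes to the right and down, at radius r is drawn at 1 + k1 r^2 times it, then the intrinsics apply), "R" (3x3) and "t" (3): a world point X has camera coordinates R X + t. Camera axes: x right, y down, z forward; pixel columns grow to the right and rows downward; lengths in m; the calibration is good to about 2 mm. A picture is of the moment at which its call begins. camera_params takes no time and is no camera call.
- bot.hand_in(): hands the job in, once; it reports no verdict.
Trained networks look in the newest picture that a camera, given by its name, has taken for a name from the list of things; names that differ only in an ending like _2 or _b are one class to them, and where a whole thing is asked for, a point or a joint stands for the part that bears it (a point fixed in the world has none). Each returns a list of dicts, best first, with "score" (0 to 1); they miss things now and then, are a little off and sometimes report something else, mostly with a low value. They report only what shows in the picture. A call takes as long as a camera call. They do not tell look-alikes from the thing itself.
- bot.search_frame(camera, target): "extent" ([left, top, right, bottom] in pixels, round what is visible of it).
- bot.cut_out(camera, target): "pixels" (384x512 bool, what is visible of it) and "extent" ([left, top, right, bottom] in pixels, round what is visible of it).
- bot.place_of(camera, target): "xy" ([column, row] in pixels: a listed point, or the origin of a listed thing).
The state is a dict: "t": time; "q": joint angles; "joint_vel": joint speeds; "joint_torque": joint torques, N m; "eef_pos": TCP position; "tool_rot": TCP orientation; "contact_force": force on the tool from outside, world axes, zero at the start; "torque": the same for the moment, N m; "gripper_width": opening from 0.0 (shut) to 1.0 (fully open).
Only numpy, scipy, OpenCV 4.12 (cv2) and the standard library are available. Lean on these libraries where they do the work, as an engineer would, in place of code of your own. Each camera call takes 0.05 s, during which the arm holds its last target. There are 200 camera calls.

### The job

Put the teal cover plate back on the sloped cell rack so the sorted cells stay in their slots: pick it up by its black grip, press the wide end of its keyhole flat over the brass stud head, then slide it down the slope until it is fully home and the red spring catch has popped up behind its top edge, and let go. Feel for the stud and work gently, pressing with no more than a couple of kilograms, and leave the other things on the cart where they are.

Things in the scene. Friction and masses are not known exactly. Their poses are not given: they have to be found in the camera images.
- cover: Loose teal flat cover plate, 0.2 to 0.33 kg, 90 mm along its own x, 120 mm along y, 4 mm thick. Origin: middle of its underside; x points to its top edge (x = +40 mm; bottom edge x = -50 mm), z to the grip side. Starts flat on the cart, grip up. A keyhole goes right through it, its narrow neck pointing to the top edge.
- grip (a point): Centre of the top of the plate's black grip, 49 mm above the plate's underside: an upright block at plate x = -39 to -25 mm (14 mm thick) and y = -25 to +25 mm (50 mm wide), 45 mm tall above the plate's upper side. Take it with the fingers closing along the plate's x. Axes as the plate's.
- hole (a point): Centre of the keyhole's wide end (22 mm across, lower corners cut off) on the plate's underside: plate x = -2 mm, y = 0. Axes as the plate's.
- neck (a point): Centre of the closed end of the keyhole's neck (12 mm wide) on the plate's underside: plate x = +20 mm, y = 0, which is 22 mm from the centre of the wide end. The neck ends 6 mm further, at x = +26 mm. Axes as the plate's.
- panel: Fixed sloping aluminium face of the cell rack, 250 mm up the slope by 214 mm wide, 25 degrees from level, facing the robot, turned by some yaw; its four sunk slots hold cells that do not stand proud. Origin on the face, 115 mm above the cart; the face reaches 130 mm down and 120 mm up the slope from it. x points straight up the slope, y level along the face, z straight out of it.
- stud_mark (a point): Panel origin, middle of the stud's dark adjusting slot; axes as the panel's. The stud is clamped anywhere from 10 mm below to 10 mm above it along the slope (not measured, new each time), at y = 0, square to the face. Shank 9 mm; brass head 18 mm across, 4 mm thick, underside 6 mm and flat top 10 mm off the face. The plate slides under it with 2 mm to spare, home when the shank meets the neck's end.
- catch (a joint): How far the red spring catch is pushed in, m: 0 = up, 5 mm proud of the face; 0.005 = level with it. A round bar 8 mm thick, 52 mm long, level across the slope, 24 mm up the slope from the stud and adjusted with it. The plate lying over it pushes it down (3 N at first, 6 N level with the face); it pops up behind the top edge about 1.5 mm before the shank meets the neck's end.
- pack_a: Swollen green phone pack, 85 x 55 x 12 mm, loose beside the plate. Origin: centre of its underside. Leave alone.
- pack_b: A second such green pack on the plate's other side. Origin: centre of its underside. Leave alone.
- fuse_holder: Beige ceramic fuse holder with brass clips, 30 x 75 x 31 mm, loose beyond the plate's top edge. Origin: centre of its underside. Leave alone.
- camera_battery: Squat aluminium camera battery, 56 x 40 x 24 mm. Origin: centre of its underside. Leave alone.
- mallet: Black rubber mallet lying on the cart, head 56 mm thick and 90 mm long, wooden handle 24 mm thick reaching 240 mm towards its own -x. Origin: under the head. Leave alone.
- d_cell: Upright yellow cylindrical cell, 33 mm across, 60 mm tall. Origin: centre of its underside. Leave alone.
Not all that is in view belongs to the job. Leave any blue or pink look-alike of the cover alone.

How it is judged:
By the outcome, as a careful person would: the job done as asked, in the order asked, and still so for the second after the job is handed in, with the robot touching nothing.
It also fails if it takes over 72 s, if anything falls off the work surface, if the arm or the gripper's body presses on something with over 40 N, if the wrist force passes 120 N, or if a joint passes its speed limit or range.

## Working session

There is one attempt and no reset: what is moved stays moved. The work goes in short steps, Python scripts to look and compute and a shell command to move; the robot and the scene stay as the last step left them, time stands still between calls to the robot, and variables do not carry over. Pictures are saved under pics/ and viewed, about 8 in all and at most 12, crops included, and the job is handed in when it is done.

```bash
mkdir -p pics
python3 - <<'E'
from station import bot
import cv2
for c in("side","top"):
    im=bot.read_camera(c);cv2.imwrite(f"pics/{c}0.png",im)
    p=bot.camera_params(c);print(c,p)
    for n in("cover","grip","hole","neck","panel","stud_mark","catch"):
        print(n,[(d["xy"],round(d["score"],2)) for d in bot.place_of(c,n)][:3])
o=bot.get_obs();print(o)
E
```

```text
side {'K': array([[353.27437628,   0.        , 251.99304735],
       [  0.        , 353.27437628, 197.12965486],
       [  0.        ,   0.        ,   1.        ]]), 'k1': -0.08344689267298518, 'R': array([[ 0.73134197, -0.68162681, -0.02288705],
       [-0.35555508, -0.35242127, -0.86566728],
       [ 0.58199614,  0.64123642, -0.50009634]]), 't': array([-0.38903381,  0.32179481,  0.44827576])}
cover [([201.8, 273.0], 0.97), ([147.1, 234.3], 0.94), ([222.4, 210.0], 0.73)]
grip [([150.9, 219.4], 0.87), ([213.7, 256.8], 0.79), ([212.8, 196.6], 0.68)]
hole [([202.1, 275.9], 0.9), ([226.5, 214.2], 0.65), ([148.4, 234.6], 0.62)]
neck [([193.7, 275.9], 0.79), ([229.2, 210.3], 0.78), ([144.4, 226.8], 0.68)]
panel [([371.8, 247.4], 0.73)]
stud_mark [([370.7, 250.2], 0.65)]Traceback (most recent call last):
  File "<stdin>", line 7, in <module>
ValueError: it knows: camera_battery, cover, d_cell, fuse_holder, grip, hole, mallet, neck, pack, panel, stud_mark
```

Run:
```python
from station import bot
import cv2,numpy as np
c="top"
im=bot.read_camera(c);cv2.imwrite(f"pics/{c}0.png",im)
p=bot.camera_params(c);print(c,p)
for n in("cover","grip","hole","neck","panel","stud_mark"):
        print(n,[(d["xy"],round(d["score"],2)) for d in bot.place_of(c,n)][:3])
print(bot.get_obs())
```

```text
top {'K': array([[493.22371055,   0.        , 250.60040654],
       [  0.        , 493.22371055, 191.93793059],
       [  0.        ,   0.        ,   1.        ]]), 'k1': -0.002560622770105898, 'R': array([[ 0.00834716, -0.99957593,  0.02789792],
       [-0.99714618, -0.01041377, -0.07477335],
       [ 0.07503216, -0.02719416, -0.99681024]]), 't': array([0.0678394 , 0.62974279, 1.24957844])}
cover [([204.6, 198.9], 0.56), ([261.8, 273.7], 0.56), ([219.7, 162.4], 0.21)]
grip [([193.2, 278.1], 0.87), ([272.8, 262.1], 0.69)]
hole [([205.2, 196.6], 0.76), ([265.4, 271.3], 0.7), ([183.9, 275.2], 0.61)]
neck [([205.5, 190.7], 0.7), ([175.8, 274.1], 0.62), ([258.9, 276.3], 0.57)]
panel [([379.6, 197.6], 0.84)]
stud_mark [([372.9, 201.0], 0.73), ([160.7, 190.6], 0.49)]
{'t': 0.7, 'q': array([-1.37211803,  0.477006  ,  0.02238973,  1.55537945, -0.01146925,
        1.10928425, -0.0831407 ]), 'joint_vel': array([-0.00149581,  0.00045062, -0.00043258, -0.00044359,  0.00022502,
        0.00205135,  0.00196666]), 'joint_torque': array([-1.87979356e-05, -5.96163511e+01,  1.60591532e+00, -2.81487644e+01,
        1.24119991e-02,  1.60024218e-03,  1.70987329e-05]), 'eef_pos': array([0.20384706, 0.64351809, 0.23131238]), 'tool_rot': array([ 0.69882041, -0.69878458,  0.10804665, -0.10805582]), 'contact_force': array([-0.34205598, -0.45046969, -0.0397831 ]), 'torque': array([-0.00691313,  0.00044326, -0.06557125]), 'gripper_width': 1.0015214309886125}
```

View pics/side0.png

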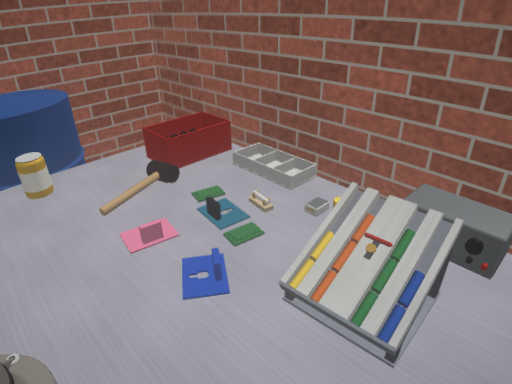

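View pics/top0.png

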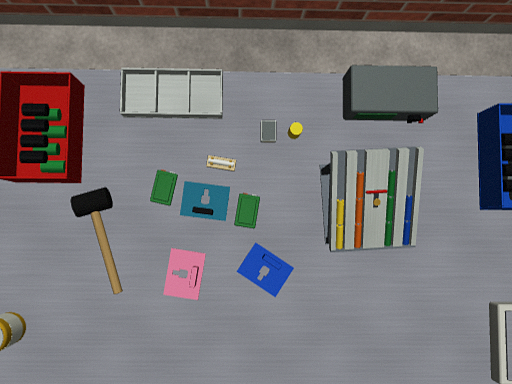

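The top view shows the teal cover at about (205,200), grip at (203,211), and neck pointing up the image. The packs lie either side of it, and the pink and blue look-alikes are below. The rack is on the right, with its stud at about (376,200) and the red catch at (376,191). Next I'll zoom in on both views.

Run:
```python
import cv2,numpy as np
t=cv2.imread("pics/top0.png");s=cv2.imread("pics/side0.png")
def z(im,x,y,w,h,k): return cv2.resize(im[y:y+h,x:x+w],None,fx=k,fy=k,interpolation=cv2.INTER_CUBIC)
a=z(t,318,140,110,120,4)[:, :400]; b=z(t,175,175,60,50,6)[:,:360]
can=np.zeros((600,800,3),np.uint8)
can[:480,:400]=a; can[:300,400:760]=b
d=z(s,350,220,60,50,6);can[300:600,400:760]=d
cv2.imwrite("pics/z0.png",can)
hsv=cv2.cvtColor(t,cv2.COLOR_BGR2HSV)
print(hsv[190,190],hsv[165,330+10],t[190,190])
m=((hsv[...,0]>92)&(hsv[...,0]<104)&(hsv[...,1]>120)).astype(np.uint8)
n,l,st,ce=cv2.connectedComponentsWithStats(m)
for i in range(1,n):
    if st[i,4]>100:print(st[i],ce[i],cv2.minAreaRect(np.argwhere(l==i)[:,::-1].astype(np.float32)))
```

```text
[ 97 188 129] [105  34 106] [129 107  34]
[ 180  181   50   40 1352] [204.64127219 200.19156805] ((204.51528930664062, 200.6353759765625), (46.1251335144043, 33.899993896484375), 7.594643592834473)
```

View pics/z0.png

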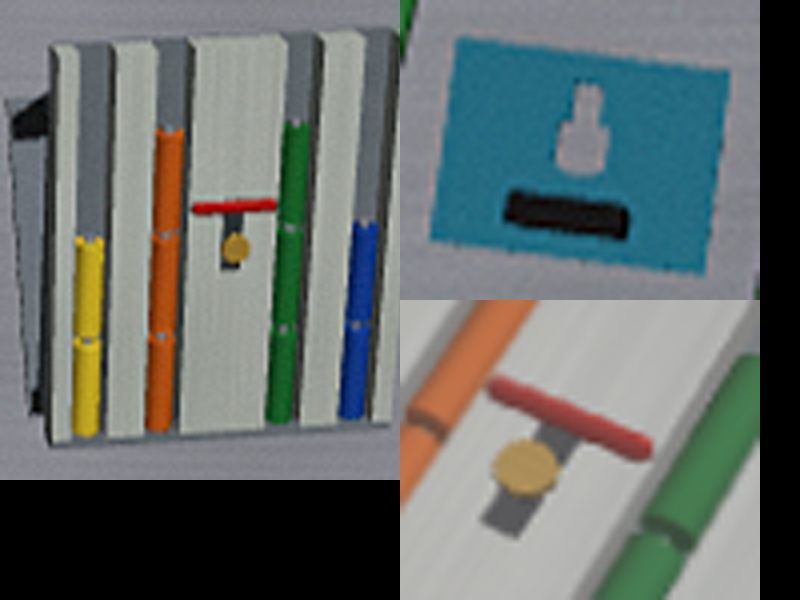

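```bash
cat > h.py <<'E'
from station import bot
import numpy as np,cv2
from scipy.optimize import least_squares
from scipy.spatial.transform import Rotation as R
P={c:bot.camera_params(c) for c in("side","top")}
def proj(c,X):
    p=P[c];X=np.atleast_2d(X)@p["R"].T+p["t"];s=X[:,:2]/X[:,2:]
    s=s*(1+p["k1"]*(s**2).sum(1,keepdims=True));return s@p["K"][:2,:2].T+p["K"][:2,2]
def tri(a,b):
    r=least_squares(lambda X:np.r_[proj("side",X)[0]-a,proj("top",X)[0]-b],[.6,0,.1]);return r.x,np.abs(r.fun).max()
def onz(c,uv,z):
    return np.r_[least_squares(lambda X:proj(c,[X[0],X[1],z])[0]-uv,[.6,0]).x,z]
def Rp(yaw): return R.from_euler('z',yaw).as_matrix()@R.from_euler('y',-25,degrees=True).as_matrix()
E
cat > m.py <<'E'
from h import *
st=tri([370.6,247.4],[376.6,201.4]);print("stud",st)
a=tri([365.8,234.1],[366.6,191.6]);b=tri([390.1,244.3],[386.4,190.6]);print("catch",a,b)
d=a[0]-b[0];print("yaw catch",np.degrees(np.arctan2(-d[0],d[1])),np.linalg.norm(d))
C=np.array([[-.13,.107,0],[.12,.107,0],[.12,-.107,0],[-.13,-.107,0]])
T=np.array([[330.3,250.5],[330.8,150.8],[423,148],[416.5,246]])
def f(v):
    X=C@Rp(v[2]).T+[v[0],v[1],.115]
    r=(proj("top",X)-T).ravel()
    s=np.array([st[0],(a[0]+b[0])/2])
    L=(s-[v[0],v[1],.115])@Rp(v[2])
    return r
r=least_squares(f,[st[0][0],st[0][1],0]);v=r.x;print(v,np.degrees(v[2]),r.fun.round(1))
o=np.array([v[0],v[1],.115])
print("stud,catch in panel mm",((np.array([st[0],(a[0]+b[0])/2])-o)@Rp(v[2])*1000).round(1))
X=C@Rp(v[2]).T+o;print("side corners",proj("side",X).round())
print("mark proj",proj("side",o),proj("top",o))
# cover: hole etc on z=.004
q=lambda u,w:[175+(u-400+.5)/6-.5,175+(w+.5)/6-.5]
c4=[q(456,38),q(729,70),q(704,275),q(430,240)]
def g(w):
    X=np.array([[.04,.06,.004],[.04,-.06,.004],[-.05,-.06,.004],[-.05,.06,.004],[-.032,0,.049]])@R.from_euler('z',w[2]).as_matrix().T+[w[0],w[1],0]
    return (proj("top",X)-np.array(c4+[q(566,217)])).ravel()
r=least_squares(g,[.6,.1,0]);w=r.x;print("cover",w,np.degrees(w[2]),r.fun.round(1))
G=np.array([w[0],w[1],0])+R.from_euler('z',w[2]).apply([-.032,0,.049]);print("grip",G, proj("side",G))
E
python3 m.py
```

```text
stud (array([ 0.60189961, -0.22582348,  0.11757744]), np.float64(0.23474470001349346))
catch (array([ 0.62523215, -0.20133432,  0.12091118]), np.float64(0.09093336295450172)) (array([ 0.62747156, -0.24794706,  0.12217125]), np.float64(0.4472801781612361))
yaw catch 2.7505293043952803 0.0466835050205959
[ 0.60905338 -0.22395175  0.06657514] 3.8144747291417107 [-0.1 -1.   1.2  2.3  0.3  0.2 -1.6 -1.6]
stud,catch in panel mm [[-5.5 -1.4  5.4]
 [18.4 -1.8 -1.3]]
side corners [[280. 277.]
 [352. 180.]
 [463. 218.]
 [395. 345.]]
mark proj [[371.80753149 246.24633109]] [[375.25939556 198.65348705]]
cover [ 0.61148593  0.19245105 -0.11040396] -6.32568090157604 [ 0.  -0.1  0.2  0.1  0.1  0.1 -0.1  0.4 -0.2 -0.5]
grip [0.57968076 0.19597681 0.049     ] [[212.28089792 198.8019227 ]]
```

The stud is at about (526,467) and the catch at (497,387)-(643,448) in the side crop, and the plate corners fit well. The panel corners fit less well, so I'll look at them closer.

Run:
```python
import cv2,numpy as np
t=cv2.imread("pics/top0.png");s=cv2.imread("pics/side0.png")
def z(im,x,y,w,h,k): return cv2.resize(im[y:y+h,x:x+w],None,fx=k,fy=k,interpolation=cv2.INTER_CUBIC)
can=np.zeros((540,800,3),np.uint8)
can[:460,:420]=z(t,322,142,105,115,4)
can[:540,420:800]=z(s,280,175,190,180,2)[:360].repeat(1,0)[:540] if 0 else cv2.resize(s[175:355,280:470],(380,540)) if 0 else cv2.copyMakeBorder(z(s,280,175,190,180,2),0,180,0,0,cv2.BORDER_CONSTANT)
cv2.imwrite("pics/z1.png",can)
```

```text
(no output)
```

View pics/z1.png

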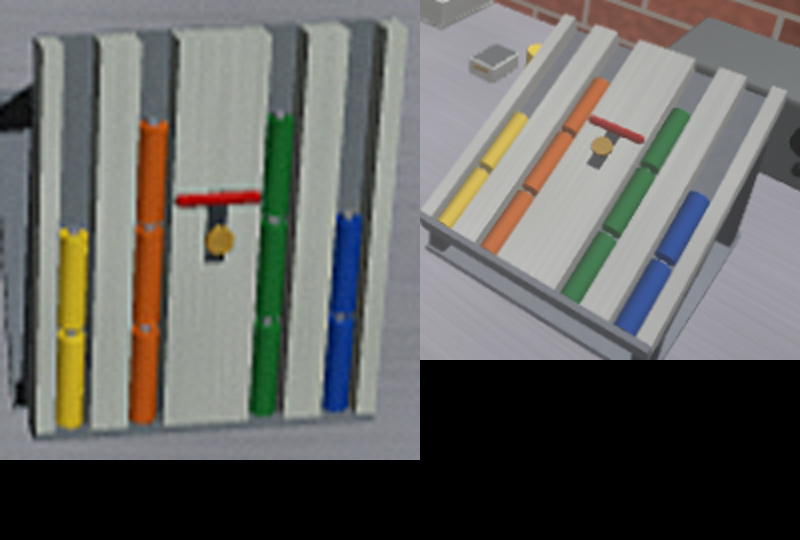

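```bash
cat > m2.py <<'E'
from h import *
C=np.array([[-.13,.107,0],[.12,.107,0],[.12,-.107,0],[-.13,-.107,0]])
T=(np.array([[37,432],[36,38],[406,20],[374,415]])+.5)/4-.5+[322,142]
S=(np.array([[424,210],[567,16],[784,90],[651,346]])-[420,0]+.5)/2-.5+[280,175]
sT=np.array([(219.5+.5)/4-.5+322,(240+.5)/4-.5+142]);sS=np.array([370.6,247.4])
cT=np.array([[366.6,191.6],[386.4,190.6]]).mean(0);cS=np.array([[365.8,234.1],[390.1,244.3]]).mean(0)
def run(free):
    def f(v):
        o=np.r_[v[:2],.115+(v[3] if free else 0)];M=Rp(v[2])
        X=C@M.T+o; H=o+M@[v[4],0,.010]; K=o+M@[v[4]+.024,0,.004]
        return np.r_[(proj("top",X)-T).ravel(),(proj("side",X)-S).ravel(),2*(proj("top",H)[0]-sT),2*(proj("side",H)[0]-sS),2*(proj("top",K)[0]-cT),2*(proj("side",K)[0]-cS),v[3]*1]
    r=least_squares(f,[.6,-.22,0.05,0,0],x_scale=.01);print(r.x.round(4),np.degrees(r.x[2]),r.fun.round(1))
run(0);run(1)
E
python3 m2.py
```

```text
[ 0.6095 -0.2259  0.0672  0.     -0.0068] 3.8512717694350425 [ 0.2 -0.2  2.2  1.8  0.9  1.3  0.6 -1.2 -0.9 -1.8 -0.5 -3.   2.4 -1.9
  1.2 -2.3  1.3  2.   0.1 -1.6  0.8  2.6 -0.7 -2.7  0. ]
[ 0.6105 -0.2254  0.0672 -0.0054 -0.0045] 3.851456171576099 [-0.4 -0.7  1.5  1.7 -0.2  1.3 -0.4 -1.6 -0.8  0.  -0.7 -0.8  1.5  0.5
  0.4 -0.5 -0.3 -0.3  0.6  0.6 -0.8  0.3 -0.3 -0.4 -0. ]
```

```bash
cat >> h.py <<'E'
cov=np.array([.61148,.19245,0.]);cyaw=-.1104
def rel(p,M):
    o=bot.get_obs();w=o["tool_rot"];T=R.from_quat([w[1],w[2],w[3],w[0]])
    d=T.inv()*R.from_matrix(M)
    print("linear mm",(T.inv().apply(np.array(p)-o["eef_pos"])*1000).round(1),"dr",d.as_rotvec(degrees=True).round(2))
def toolR(Mp,s): # plate rot -> tool rot; tool y=-plate z, tool z=s*plate x
    y=-Mp[:,2];z=s*Mp[:,0];return np.c_[np.cross(y,z),y,z]
E
python3 - <<'E'
from h import *
w=bot.get_obs()["tool_rot"];print(R.from_quat([w[1],w[2],w[3],w[0]]).as_matrix().round(3))
M=R.from_euler('z',cyaw).as_matrix();g=cov+M@[-.032,0,0]
for s in(1,-1):
  rel(g+[0,0,.12],toolR(M,s)); rel(g+[0,0,.016],toolR(M,s))
o=np.r_[.6100,-.2256,.115]
print("final");Mp=Rp(.0672);rel(o,toolR(Mp,1));rel(o,toolR(Mp,-1))
E
```

```text
[[ 0.953  0.     0.302]
 [-0.302  0.     0.953]
 [ 0.    -1.     0.   ]]
linear mm [ 493.4  111.3 -313.1] dr [-0.   78.75 -0.  ]
linear mm [ 493.4  215.3 -313.1] dr [-0.   78.75 -0.  ]
linear mm [ 493.4  111.3 -313.1] dr [  -0.   -101.25    0.  ]
linear mm [ 493.4  215.3 -313.1] dr [  -0.   -101.25    0.  ]
final
linear mm [ 649.7  116.3 -705.9] dr [ 21.92  67.42 -14.95]
linear mm [ 649.7  116.3 -705.9] dr [ -16.54 -109.4   -24.25]
```

```bash
python3 -m crank '[{"linear":[50,0,0],"dr":[0,0,0],"hand":2}]' >/dev/null 2>&1; python3 -m crank '[{"linear":[0.04,0.009,-0.025],"dr":[0,6.5,0],"hand":1},{"linear":[0.08,0.018,-0.05],"dr":[0,13,0],"hand":1},{"linear":[0.12,0.027,-0.075],"dr":[0,19.5,0],"hand":1},{"linear":[0.16,0.036,-0.1],"dr":[0,26,0],"hand":1},{"linear":[0.2,0.045,-0.126],"dr":[0,32.5,0],"hand":1},{"linear":[0.24,0.054,-0.152],"dr":[0,39,0],"hand":1},{"linear":[0.28,0.063,-0.177],"dr":[0,45.5,0],"hand":1},{"linear":[0.32,0.072,-0.203],"dr":[0,52,0],"hand":1},{"linear":[0.36,0.081,-0.228],"dr":[0,58.5,0],"hand":1},{"linear":[0.4,0.09,-0.254],"dr":[0,65,0],"hand":1}]'
python3 - <<'E'
from h import *
M=R.from_euler('z',cyaw).as_matrix();g=cov+M@[-.032,0,0]
rel(g+[0,0,.12],toolR(M,1)); print(bot.get_obs()["q"].round(2))
E
```

```text
t: 1.53
eef_pos: [0.4683, 0.3287, 0.1536]
tool_rot: [0.53, -0.53, 0.468, -0.468]
contact_force: [0.5, 0.6, -0.5]
gripper_width: 0.998
linear mm [145.5  33.5  94.1] dr [-0.04 13.44 -0.04]
[-0.99  0.41  0.35  1.9  -0.18  0.86 -0.43]
```

```bash
python3 -m crank '[{"linear":[0.03,0.007,0.019],"dr":[0,4,0],"hand":1},{"linear":[0.06,0.014,0.038],"dr":[0,8,0],"hand":1},{"linear":[0.09,0.021,0.057],"dr":[0,12,0],"hand":1},{"linear":[0.12,0.028,0.076],"dr":[0,13.4,0],"hand":1},{"linear":[0.1455,0.0335,0.094],"dr":[0,13.4,0],"hand":1},{"linear":[0.1455,0.0335,0.094],"dr":[0,13.4,0],"hand":1},{"linear":[0.1455,0.0335,0.094],"dr":[0,13.4,0],"hand":1}]'
python3 - <<'E'
from h import *
M=R.from_euler('z',cyaw).as_matrix();g=cov+M@[-.032,0,0]
rel(g+[0,0,.016],toolR(M,1)); print(bot.get_obs()["q"].round(2))
for c in P:
    im=bot.read_camera(c);cv2.imwrite(f"pics/{c}1.png",im)
a=cv2.imread("pics/side1.png")[130:330,120:330];b=cv2.imread("pics/top1.png")[120:320,130:340]
cv2.imwrite("pics/v1.png",cv2.resize(np.hstack([a,b]),(798,380)))
E
```

```text
t: 2.12
eef_pos: [0.5803, 0.1956, 0.1198]
tool_rot: [-0.472, 0.472, -0.526, 0.527]
contact_force: [-0.3, 1.2, 0.5]
gripper_width: 0.996
linear mm [ -0.4 103.8  -0.7] dr [-0.02  0.1   0.06]
[-0.73  0.53  0.41  1.83 -0.27  0.84 -0.3 ]
```

View pics/v1.png

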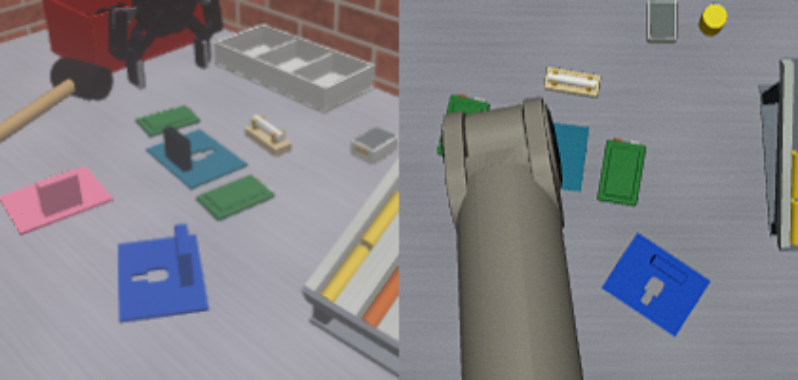

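The side view shows the open fingers above the black grip at about (175,150). From above, the arm hides the plate. Now I'll descend and close.

```bash
python3 - <<'E'
from h import *
print(proj("side",[[.5803,.1956,.133]]))
E
python3 -m crank '[{"linear":[0,0.025,0],"dr":[0,0,0],"hand":1},{"linear":[0,0.05,0],"dr":[0,0,0],"hand":1},{"linear":[0,0.07,0],"dr":[0,0,0],"hand":1},{"linear":[0,0.085,-0.0005],"dr":[0,0,0],"hand":1},{"linear":[0,0.097,-0.0005],"dr":[0,0,0],"hand":1},{"linear":[0,0.1035,-0.0005],"dr":[0,0,0],"hand":1},{"linear":[0,0.1035,-0.0005],"dr":[0,0,0],"hand":1},{"linear":[0,0.1035,-0.0005],"dr":[0,0,0],"hand":0}]' 60
python3 -m crank '[{"linear":[0,0,0],"dr":[0,0,0],"hand":-0.5},{"linear":[0,0,0],"dr":[0,0,0],"hand":-0.7},{"linear":[0,0,0],"dr":[0,0,0],"hand":-1},{"linear":[0,0,0],"dr":[0,0,0],"hand":-1},{"linear":[0,0,0],"dr":[0,0,0],"hand":-1},{"linear":[0,0,0],"dr":[0,0,0],"hand":-1},{"linear":[0,0,0],"dr":[0,0,0],"hand":-1},{"linear":[0,0,0],"dr":[0,0,0],"hand":-1}]' 60
```

```text
[[209.83439725 168.4964536 ]]
t: 2.88
eef_pos: [0.5788, 0.1987, 0.0169]
tool_rot: [0.474, -0.473, 0.525, -0.525]
contact_force: [-0.0, 0.9, 0.3]
gripper_width: 0.885
t: 3.55
eef_pos: [0.5792, 0.1981, 0.017]
tool_rot: [-0.474, 0.473, -0.525, 0.526]
contact_force: [0.9, -0.1, 6.4]
gripper_width: 0.155
```

```bash
python3 -m crank '[{"linear":[0,-0.01,0],"dr":[0,0,0],"hand":-1},{"linear":[0,-0.03,0],"dr":[0,0,0],"hand":-1},{"linear":[0,-0.06,0],"dr":[0,0,0],"hand":-1},{"linear":[0,-0.09,0],"dr":[0,0,0],"hand":-1},{"linear":[0,-0.12,0],"dr":[0,0,0],"hand":-1},{"linear":[0,-0.15,0],"dr":[0,0,0],"hand":-1},{"linear":[0,-0.18,0],"dr":[0,0,0],"hand":-1},{"linear":[0,-0.18,0],"dr":[0,0,0],"hand":-1},{"linear":[0,-0.18,0],"dr":[0,0,0],"hand":-1},{"linear":[0,-0.18,0],"dr":[0,0,0],"hand":-1}]'
python3 - <<'E'
from h import *
w=bot.get_obs();q=w["tool_rot"];M=R.from_quat([q[1],q[2],q[3],q[0]]).as_matrix();print(M.round(4),w["eef_pos"])
for c in P:
    im=bot.read_camera(c);cv2.imwrite(f"pics/{c}2.png",im)
    for n in ("cover","hole","neck","grip"): print(c,n,[(d["xy"],round(d["score"],2)) for d in bot.place_of(c,n)][:4])
E
```

```text
t: 4.38
eef_pos: [0.5776, 0.1979, 0.1956]
tool_rot: [0.473, -0.474, 0.526, -0.525]
contact_force: [-1.5, -0.0, -2.8]
gripper_width: 0.156
[[-1.040e-01 -1.900e-03  9.946e-01]
 [-9.946e-01 -5.000e-04 -1.040e-01]
 [ 7.000e-04 -1.000e+00 -1.800e-03]] [0.57763355 0.1979161  0.19562774]
side cover [([148.3, 233.1], 0.71), ([219.0, 147.6], 0.55)]
side hole [([149.6, 234.3], 0.83), ([204.3, 273.8], 0.66), ([218.8, 148.7], 0.58)]
side neck [([146.0, 229.3], 0.97), ([227.3, 149.3], 0.91)]
side grip [([150.6, 220.9], 0.78), ([205.9, 129.6], 0.75), ([213.9, 255.8], 0.63)]
top cover [([199.2, 195.6], 0.95), ([261.8, 271.8], 0.61)]
top hole [([201.1, 194.7], 0.93), ([203.2, 186.8], 0.62), ([263.0, 270.6], 0.56)]
top neck [([202.8, 185.2], 0.96), ([258.7, 274.5], 0.96)]
top grip [([270.6, 258.3], 0.55)]
```

View pics/side2.png

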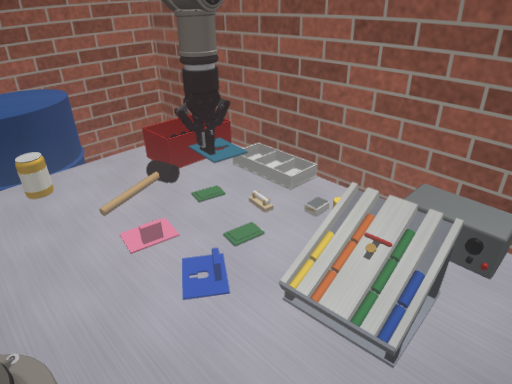

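Plate held level and squarely at about (218,148); everything else is unmoved. Next is a hover above the stud.

```bash
cat >> h.py <<'E'
pan=np.array([.6100,-.2256,.115]);Mp=Rp(.0672);S=-.0055;DY=.002
def tcp(x,h,y=0): # hole centre at stud+x along slope, underside h above face
    return pan+Mp@np.array([S+x-.030,DY+y,.017+h])
def inpan(): # hole centre in panel frame relative stud estimate
    o=bot.get_obs();w=o["tool_rot"];T=R.from_quat([w[1],w[2],w[3],w[0]]).as_matrix()
    A=np.c_[T[:,2],-T[:,0],-T[:,1]]  # plate axes if s=1
    hole=o["eef_pos"]+A@np.array([.030,-DY,-.017])
    print("t",round(o["t"],2),"hole-stud mm",((Mp.T@(hole-pan)-[S,0,0])*1000).round(1),"rotvec",R.from_matrix(Mp.T@A).as_rotvec(degrees=True).round(2),
     "F panel",(Mp.T@o["contact_force"]).round(1),"M",(Mp.T@o["torque"]).round(2),"w",round(o["gripper_width"],3))
E
python3 - <<'E'
from h import *
T=toolR(Mp,1);print(T.round(3));rel(tcp(0,.04),T);rel(tcp(0,.10),T);inpan()
E
```

```text
[[ 0.067  0.422  0.904]
 [-0.998  0.028  0.061]
 [ 0.    -0.906  0.423]]
linear mm [425.6  44.7  19.6] dr [24.96 -9.67  2.16]
linear mm [430.   -9.7  -5.4] dr [24.96 -9.67  2.16]
t 4.88 hole-stud mm [ 56.6 417.6  47. ] rotvec [-2.16 24.96 -9.67] F panel [-0.9  0.4 -2.7] M [-0.    0.03  0.04] w 0.155
```

```bash
python3 -m crank '[{"linear":[0.02,-0.01,0],"dr":[2,-1,0],"hand":-1},{"linear":[0.05,-0.02,0],"dr":[5,-2,0.5],"hand":-1},{"linear":[0.085,-0.03,0],"dr":[8,-3,1],"hand":-1},{"linear":[0.12,-0.03,-0.001],"dr":[11,-4,1],"hand":-1},{"linear":[0.155,-0.03,-0.002],"dr":[14,-5,1],"hand":-1},{"linear":[0.19,-0.03,-0.003],"dr":[17,-6,1.5],"hand":-1},{"linear":[0.225,-0.03,-0.004],"dr":[20,-7,1.5],"hand":-1},{"linear":[0.26,-0.03,-0.005],"dr":[22,-8,2],"hand":-1},{"linear":[0.295,-0.03,-0.005],"dr":[24,-9,2],"hand":-1},{"linear":[0.33,-0.03,-0.005],"dr":[24.96,-9.67,2.16],"hand":-1}]'
python3 - <<'E'
from h import *
rel(tcp(0,.035),toolR(Mp,1));inpan();print(bot.get_obs()["q"].round(2))
E
```

```text
t: 5.72
eef_pos: [0.5379, -0.1299, 0.2265]
tool_rot: [0.616, -0.392, 0.367, -0.576]
contact_force: [0.5, 0.8, -1.7]
gripper_width: 0.152
linear mm [ 98.4  76.7 -23.3] dr [-0.06 -0.03 -0.01]
t 5.72 hole-stud mm [ 23.3  98.3 111.7] rotvec [ 0.01 -0.06 -0.03] F panel [-0.3  0.8 -1.8] M [ 0.06  0.67 -0.02] w 0.152
[-0.33  0.1   0.56  2.19 -0.38  0.47  0.59]
```

```bash
python3 -m crank '[{"linear":[0.03,0.01,-0.005],"dr":[0,0,0],"hand":-1},{"linear":[0.06,0.02,-0.01],"dr":[0,0,0],"hand":-1},{"linear":[0.085,0.035,-0.018],"dr":[0,0,0],"hand":-1},{"linear":[0.098,0.055,-0.023],"dr":[0,0,0],"hand":-1},{"linear":[0.098,0.07,-0.023],"dr":[0,0,0],"hand":-1},{"linear":[0.098,0.0765,-0.023],"dr":[0,0,0],"hand":-1},{"linear":[0.098,0.0765,-0.023],"dr":[0,0,0],"hand":-1},{"linear":[0.098,0.0765,-0.023],"dr":[0,0,0],"hand":-1},{"linear":[0.098,0.0765,-0.023],"dr":[0,0,0],"hand":-1}]'
cat > look.py <<'E'
from h import *
import sys
k=sys.argv[1]
inpan();print(bot.get_obs()["q"].round(2))
for c in P: cv2.imwrite(f"pics/{c}{k}.png",bot.read_camera(c))
a=cv2.resize(cv2.imread(f"pics/side{k}.png")[175:305,300:430],(520,520),interpolation=cv2.INTER_CUBIC)
b=cv2.resize(cv2.imread(f"pics/top{k}.png")[140:260,325:425],None,fx=2.7,fy=2.7,interpolation=cv2.INTER_CUBIC)
b=cv2.copyMakeBorder(b,0,520-b.shape[0],0,0,cv2.BORDER_CONSTANT)
cv2.imwrite(f"pics/v{k}.png",np.hstack([a,b]))
E
python3 look.py 3
```

```text
t: 6.47
eef_pos: [0.5579, -0.2245, 0.1484]
tool_rot: [0.616, -0.392, 0.367, -0.576]
contact_force: [-0.6, 1.2, -2.4]
gripper_width: 0.153
t 6.47 hole-stud mm [ 2.6  2.6 35.2] rotvec [ 0.02 -0.04  0.03] F panel [-1.5  1.2 -2. ] M [-0.07  0.72 -0.04] w 0.153
[ 0.03  0.33  0.41  2.14 -0.86  0.43  1.21]
```

View pics/v3.png

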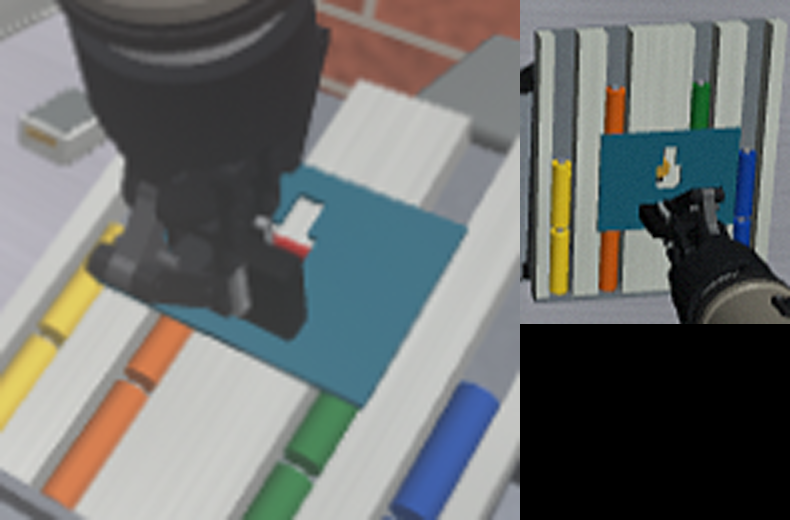

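Side view: the plate is parallel to the face over the middle strip. Top view: the keyhole is visible at about (668,170) with brass showing at its left side. Now a relative fit in the top camera.

```bash
cat > rf.py <<'E'
from h import *
import sys
k=sys.argv[1]
im=cv2.imread(f"pics/top{k}.png");big=cv2.resize(im[180:240,350:410],None,fx=8,fy=8,interpolation=cv2.INTER_CUBIC)
hsv=cv2.cvtColor(im,cv2.COLOR_BGR2HSV)
m=((hsv[...,0]>92)&(hsv[...,0]<106)&(hsv[...,1]>110));m[:150]=0;m[:,:340]=0
m[260:]=0;m[:,420:]=0
ys,xs=np.nonzero(m);print(m.sum(),xs.min(),xs.max(),ys.min(),ys.max())
o=bot.get_obs();w=o["tool_rot"];T=R.from_quat([w[1],w[2],w[3],w[0]]).as_matrix();A0=np.c_[T[:,2],-T[:,0],-T[:,1]]
org=o["eef_pos"]+A0@np.array([.032,-DY,-.017])
# edge samples: top edge rows (per column first row), left & right edges (per row)
def edge(v,lo,hi): return v
cols=[];L=[];Rr=[]
sat=hsv[...,1].astype(float);b=im.astype(float);tealness=b[...,0]-b[...,2]  # B-R
def cross(line,i0,di,th):
    i=i0
    while line[i+di]>th:i+=di
    return i+di*(line[i]-th)/(line[i]-line[i+di])
th=45
cx,cy=int(xs.mean()),int(ys.min())+6
top=[[c,cross(tealness[:,c],cy,-1,th)] for c in range(xs.min()+6,xs.max()-5) ]
lef=[[cross(tealness[r],xs.min()+6,-1,th),r] for r in range(ys.min()+6,ys.max()-6)]
rig=[[cross(tealness[r],xs.max()-6,1,th),r] for r in range(ys.min()+6,ys.min()+22)]
def f(v):
    A=A0@R.from_euler('z',v[2]).as_matrix()
    c=org+A0@np.array([v[0],v[1],0])
    q=lambda x,y:proj("top",c+A@np.array([x,y,.004]))[0]
    tl,tr,bl,br=q(.04,.06),q(.04,-.06),q(-.05,.06),q(-.05,-.06)
    def d(p,a,b2):
        p=np.array(p);n=np.array([-(b2-a)[1],(b2-a)[0]]);n/=np.linalg.norm(n);return (p-a)@n
    return np.r_[d(top,tl,tr),d(lef,tl,bl),d(rig,tr,br)]
r=least_squares(f,[0,0,0],loss='soft_l1',f_scale=.3,x_scale=.01)
print("plate offset mm (plate axes) seen-kin",(r.x[:2]*1000).round(2),"yaw",np.degrees(r.x[2]).round(2),"rms",np.sqrt((r.fun**2).mean()).round(2))
v=r.x;d=A0@np.array([v[0],v[1],0])
# stud from image at first picture, at true height, shifted by the same image bias
for s in(-.008,-.0055,-.003):
    z=.115+s*np.sin(np.radians(25))+.010*np.cos(np.radians(25))
    st=onz("top",np.array([376.6,201.6]),z)-d
    print(s,"stud head in panel mm",((Mp.T@(st-pan))*1000).round(1))
E
python3 rf.py 3
```

```text
1378 354 407 187 259rf.py:18: RuntimeWarning: divide by zero encountered in scalar divide
  return i+di*(line[i]-th)/(line[i]-line[i+di])
  df = [f_eval - f0 for f_eval in f_evals]
Traceback (most recent call last):
  File "rf.py", line 32, in <module>
    r=least_squares(f,[0,0,0],loss='soft_l1',f_scale=.3,x_scale=.01)
ValueError: Residuals are not finite in the initial point.
```

```bash
sed -i 's/^ys,xs=np.nonzero(m);/n_,l_,s_,_=cv2.connectedComponentsWithStats(m.astype(np.uint8));m=l_==1+s_[1:,4].argmax();ys,xs=np.nonzero(m);/' rf.py
sed -i 's/^th=45/th=40/; s/xs.min()+6,xs.max()-5/xs.min()+8,xs.max()-8/; s/^r=least/print(np.round(top,1)[::8].tolist(),np.round(lef,1)[::6].tolist(),np.round(rig,1)[::5].tolist())\nr=least/' rf.py; sed -i 's/ys.min()+6,ys.max()-6)/ys.min()+6,ys.min()+28)/; s/xs.max()-6,1,th/xs.max()-8,1,th/' rf.py
python3 rf.py 3
```

```text
1361 354 406 187 225
[[362.0, 189.6], [370.0, 188.6], [378.0, 188.3], [386.0, 187.6], [394.0, 187.0]] [[354.8, 193.0], [354.5, 199.0], [354.3, 205.0], [354.1, 211.0]] [[405.7, 193.0], [412.2, 198.0], [411.7, 203.0], [411.4, 208.0]]
plate offset mm (plate axes) seen-kin [ 1.77 -0.45] yaw 0.48 rms 2.6
-0.008 stud head in panel mm [-6.9  1.1  8.7]
-0.0055 stud head in panel mm [-6.5  1.4  9.6]
-0.003 stud head in panel mm [-6.1  1.7 10.6]
```

```bash
sed -i 's/ys.min()+6,ys.min()+22)/ys.min()+4,ys.min()+8)/;s/^print(np.round(top.*$//' rf.py
python3 rf.py 3
```

```text
1361 354 406 187 225
plate offset mm (plate axes) seen-kin [1.75 0.09] yaw 0.26 rms 0.17
-0.008 stud head in panel mm [-6.9  0.6  8.7]
-0.0055 stud head in panel mm [-6.5  0.9  9.6]
-0.003 stud head in panel mm [-6.1  1.2 10.6]
```

```bash
sed -i 's/^pan=.*/pan=np.array([.6100,-.2256,.115]);Mp=Rp(.0672);S=-.0066;DY=.002;pan=pan+Mp@np.array([0,.0009,0])/' h.py
python3 -m crank '[{"linear":[0.001,0.004,-0.002],"dr":[0,0,0],"hand":-1},{"linear":[0.0017,0.01,-0.0037],"dr":[0,0,0],"hand":-1},{"linear":[0.0017,0.016,-0.0037],"dr":[0,0,0],"hand":-1},{"linear":[0.0017,0.02,-0.0037],"dr":[0,0,0],"hand":-1},{"linear":[0.0017,0.02,-0.0037],"dr":[0,0,0],"hand":-1},{"linear":[0.0017,0.02,-0.0037],"dr":[0,0,0],"hand":-1},{"linear":[0.0017,0.02,-0.0037],"dr":[0,0,0],"hand":-1}]'; python3 look.py 4; python3 rf.py 4
```

```text
t: 7.15
eef_pos: [0.5627, -0.2265, 0.1276]
tool_rot: [0.616, -0.392, 0.367, -0.576]
contact_force: [0.6, -0.6, -1.5]
gripper_width: 0.152
t 7.15 hole-stud mm [-1.  -0.7 14.4] rotvec [ 0.    0.04 -0.05] F panel [-0.2 -0.7 -1.6] M [-0.    0.67  0.04] w 0.152
[ 0.08  0.37  0.36  2.14 -0.92  0.4   1.28]
1312 353 403 186 223
plate offset mm (plate axes) seen-kin [1.69 0.04] yaw 0.58 rms 0.16
-0.008 stud head in panel mm [-6.8 -0.3  8.7]
-0.0055 stud head in panel mm [-6.4  0.   9.6]
-0.003 stud head in panel mm [-6.   0.3 10.6]
```

View pics/v4.png

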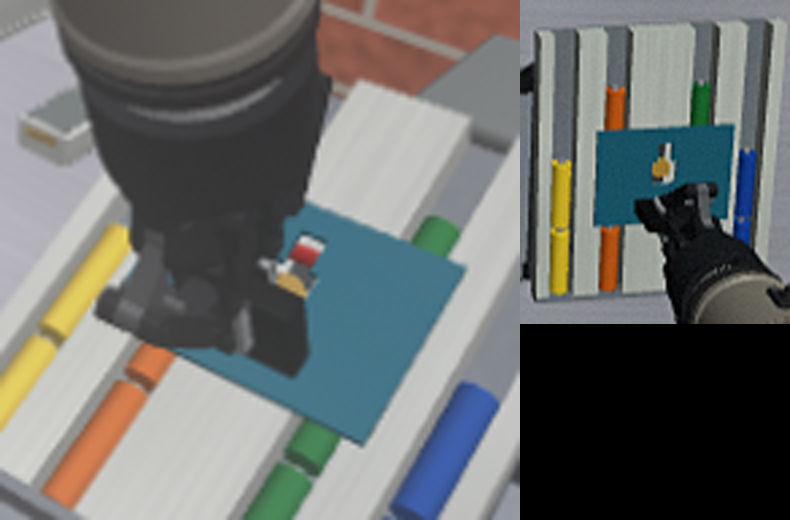

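Top view: brass sits slightly left of and above the hole centre, which agrees with the fit (a correction of about +1.0, +0.7 mm). Correct and feel downwards.

```bash
python3 -m crank '[{"linear":[-0.0007,0.0,0.001],"dr":[0,0,0],"hand":-1},{"linear":[-0.0007,0.0015,0.001],"dr":[0,0,0],"hand":-1},{"linear":[-0.0007,0.003,0.001],"dr":[0,0,0],"hand":-1},{"linear":[-0.0007,0.0045,0.001],"dr":[0,0,0],"hand":-1},{"linear":[-0.0007,0.006,0.001],"dr":[0,0,0],"hand":-1},{"linear":[-0.0007,0.006,0.001],"dr":[0,0,0],"hand":-1}]'; python3 -c "
from h import *
inpan()"
```

```text
t: 7.75
eef_pos: [0.566, -0.2253, 0.1223]
tool_rot: [0.616, -0.393, 0.367, -0.576]
contact_force: [-0.6, 0.3, -1.5]
gripper_width: 0.154
t 7.75 hole-stud mm [-0.1  0.3  8.1] rotvec [ 0.02  0.06 -0.03] F panel [-1.2  0.3 -1.1] M [-0.01  0.64  0.01] w 0.154
```

```bash
python3 -m crank '[{"linear":[0,0.001,0],"dr":[0,0,0],"hand":-1},{"linear":[0,0.002,0],"dr":[0,0,0],"hand":-1},{"linear":[0,0.003,0],"dr":[0,0,0],"hand":-1},{"linear":[0,0.003,0],"dr":[0,0,0],"hand":-1}]'; python3 -c "
from h import *
inpan()"; python3 -m crank '[{"linear":[0,0.001,0],"dr":[0,0,0],"hand":-1},{"linear":[0,0.002,0],"dr":[0,0,0],"hand":-1},{"linear":[0,0.002,0],"dr":[0,0,0],"hand":-1}]'; python3 -c "
from h import *
inpan()"
```

```text
t: 8.08
eef_pos: [0.5673, -0.2254, 0.1199]
tool_rot: [0.616, -0.392, 0.367, -0.576]
contact_force: [-2.4, 0.1, 0.7]
gripper_width: 0.155
t 8.08 hole-stud mm [0.1 0.1 5.4] rotvec [ 0.01  0.03 -0.05] F panel [-1.8  0.3  1.6] M [0.01 0.66 0.  ] w 0.155
t: 8.33
eef_pos: [0.5682, -0.2254, 0.1181]
tool_rot: [0.616, -0.392, 0.367, -0.576]
contact_force: [-2.7, -0.1, 1.2]
gripper_width: 0.155
t 8.33 hole-stud mm [0.1 0.1 3.5] rotvec [ 0.01  0.03 -0.04] F panel [-1.9  0.1  2.2] M [ 0.13  0.74 -0.04] w 0.155
```

Normal force has risen about 4 N with h at about 5 mm. That matches the catch, so the head is inside the keyhole. Carry on to the face.

```bash
python3 -m crank '[{"linear":[0,0.001,0],"dr":[0,0,0],"hand":-1},{"linear":[0,0.002,0],"dr":[0,0,0],"hand":-1},{"linear":[0,0.002,0],"dr":[0,0,0],"hand":-1}]'; python3 -c "
from h import *
inpan()"; python3 -m crank '[{"linear":[0,0.001,0],"dr":[0,0,0],"hand":-1},{"linear":[0,0.0015,0],"dr":[0,0,0],"hand":-1},{"linear":[0,0.0015,0],"dr":[0,0,0],"hand":-1}]'; python3 -c "
from h import *
inpan()"
```

```text
t: 8.58
eef_pos: [0.569, -0.2253, 0.1163]
tool_rot: [0.616, -0.392, 0.367, -0.576]
contact_force: [-3.5, -0.3, 1.8]
gripper_width: 0.15
t 8.58 hole-stud mm [0.1 0.1 1.4] rotvec [ 0.01  0.03 -0.04] F panel [-2.5 -0.   3.1] M [0.11 0.7  0.02] w 0.15
t: 8.83
eef_pos: [0.5693, -0.2253, 0.1159]
tool_rot: [0.616, -0.392, 0.367, -0.576]
contact_force: [-11.3, 2.3, 15.0]
gripper_width: 0.151
t 8.83 hole-stud mm [0.2 0.1 1. ] rotvec [ 0.05 -0.02 -0.06] F panel [-3.8  3.1 18.3] M [0.6  1.35 0.09] w 0.151
```

```bash
python3 -m crank '[{"linear":[0,-0.0006,0],"dr":[0,0,0],"hand":-1},{"linear":[0,-0.0006,0],"dr":[0,0,0],"hand":-1},{"linear":[0,-0.0006,0],"dr":[0,0,0],"hand":-1}]' >/dev/null; python3 -c "
from h import *
inpan()"; python3 -m crank '[{"linear":[0,0,0],"dr":[-0.5,0,0],"hand":-1},{"linear":[0,0,0],"dr":[-1,0,0],"hand":-1},{"linear":[0,0,0],"dr":[-1,0,0],"hand":-1}]'>/dev/null; python3 -c "
from h import *
inpan()"
```

```text
t 9.08 hole-stud mm [0.1 0.1 1. ] rotvec [ 0.02  0.01 -0.05] F panel [-4.3  2.3 10.1] M [0.3  0.98 0.  ] w 0.154
t 9.33 hole-stud mm [-0.3  0.1  0.9] rotvec [ 0.05  1.02 -0.07] F panel [-5.3  2.7 16.7] M [0.59 0.66 0.07] w 0.155
```

The plate is flat on the face and gently loaded. Ease the load, then slide down the slope.

```bash
python3 -m crank '[{"linear":[0,-0.0003,0],"dr":[0.3,0,0],"hand":-1},{"linear":[0,-0.0003,-0.001],"dr":[0.3,0,0],"hand":-1},{"linear":[0,-0.0003,-0.002],"dr":[0.3,0,0],"hand":-1},{"linear":[0,-0.0003,-0.003],"dr":[0.3,0,0],"hand":-1},{"linear":[0,-0.0003,-0.004],"dr":[0.3,0,0],"hand":-1},{"linear":[0,-0.0003,-0.004],"dr":[0.3,0,0],"hand":-1}]'>/dev/null; python3 -c "
from h import *
inpan()"; python3 -m crank '[{"linear":[0,0,-0.001],"dr":[0,0,0],"hand":-1},{"linear":[0,0,-0.002],"dr":[0,0,0],"hand":-1},{"linear":[0,0,-0.003],"dr":[0,0,0],"hand":-1},{"linear":[0,0,-0.004],"dr":[0,0,0],"hand":-1},{"linear":[0,0,-0.004],"dr":[0,0,0],"hand":-1}]'>/dev/null; python3 -c "
from h import *
inpan()"
```

```text
t 9.83 hole-stud mm [-2.2 -0.1  1. ] rotvec [-0.03  0.58 -0.  ] F panel [2.9 1.  4.2] M [ 0.2  -0.7   0.02] w 0.158
t 10.25 hole-stud mm [-6.3 -0.4  1. ] rotvec [-0.06  0.59 -0.03] F panel [2.7 0.1 4.5] M [ 0.12 -0.59  0.  ] w 0.155
```

```bash
python3 -m crank '[{"linear":[-0.0003,0,-0.001],"dr":[0,0,0],"hand":-1},{"linear":[-0.0003,0,-0.0025],"dr":[0,0,0],"hand":-1},{"linear":[-0.0003,0,-0.004],"dr":[0,0,0],"hand":-1},{"linear":[-0.0003,0,-0.0055],"dr":[0,0,0],"hand":-1},{"linear":[-0.0003,0,-0.007],"dr":[0,0,0],"hand":-1},{"linear":[-0.0003,0,-0.007],"dr":[0,0,0],"hand":-1}]'>/dev/null; python3 -c "
from h import *
inpan()"; python3 -m crank '[{"linear":[0,0,-0.001],"dr":[0,0,0],"hand":-1},{"linear":[0,0,-0.002],"dr":[0,0,0],"hand":-1},{"linear":[0,0,-0.003],"dr":[0,0,0],"hand":-1},{"linear":[0,0,-0.004],"dr":[0,0,0],"hand":-1},{"linear":[0,0,-0.005],"dr":[0,0,0],"hand":-1},{"linear":[0,0,-0.005],"dr":[0,0,0],"hand":-1}]'>/dev/null; python3 -c "
from h import *
inpan()"
```

```text
t 10.75 hole-stud mm [-14.1  -0.1   1. ] rotvec [-0.05  0.64 -0.05] F panel [ 3.4 -0.1  4. ] M [ 0.06 -0.6   0.01] w 0.154
t 11.25 hole-stud mm [-20.1   0.    1. ] rotvec [-0.02  0.71 -0.06] F panel [ 1.3 -0.   6.2] M [ 0.07 -0.36  0.03] w 0.152
```

```bash
for i in 1 2; do python3 -m crank '[{"linear":[0,0,-0.0007],"dr":[0,0,0],"hand":-1},{"linear":[0,0,-0.0014],"dr":[0,0,0],"hand":-1},{"linear":[0,0,-0.0014],"dr":[0,0,0],"hand":-1}]'>/dev/null; python3 -c "
from h import *
inpan()"; done
```

```text
t 11.5 hole-stud mm [-21.5   0.    1. ] rotvec [-0.02  0.71 -0.07] F panel [1.1 0.6 6.5] M [ 0.06 -0.27  0.01] w 0.15
t 11.75 hole-stud mm [-22.3   0.1   1. ] rotvec [-0.03  0.67 -0.05] F panel [ 2.9 -1.3  4. ] M [ 0.01 -0.63 -0.01] w 0.152
```

```bash
for i in 1 2; do python3 -m crank '[{"linear":[0,0,-0.0007],"dr":[0,0,0],"hand":-1},{"linear":[0,0,-0.001],"dr":[0,0,0],"hand":-1},{"linear":[0,0,-0.001],"dr":[0,0,0],"hand":-1}]'>/dev/null; python3 -c "
from h import *
inpan()"; done; python3 look.py 5; python3 rf.py 5
```

```text
t 12.0 hole-stud mm [-23.1   0.1   1. ] rotvec [-0.03  0.66 -0.04] F panel [3.6 0.  4.8] M [ 0.03 -0.73 -0.04] w 0.149
t 12.25 hole-stud mm [-23.4   0.2   1. ] rotvec [-0.03  0.62 -0.01] F panel [7.1 0.5 2.8] M [-0.08 -1.36 -0.03] w 0.157
t 12.25 hole-stud mm [-23.4   0.2   1. ] rotvec [-0.03  0.62 -0.01] F panel [7.1 0.5 2.8] M [-0.08 -1.36 -0.03] w 0.157
[ 0.13  0.39  0.31  2.17 -0.98  0.36  1.36]
1251 351 401 193 229
plate offset mm (plate axes) seen-kin [1.57 0.03] yaw 0.43 rms 0.93
-0.008 stud head in panel mm [-6.7 -0.3  8.7]
-0.0055 stud head in panel mm [-6.3  0.   9.7]
-0.003 stud head in panel mm [-5.9  0.3 10.6]
```

View pics/v5.png

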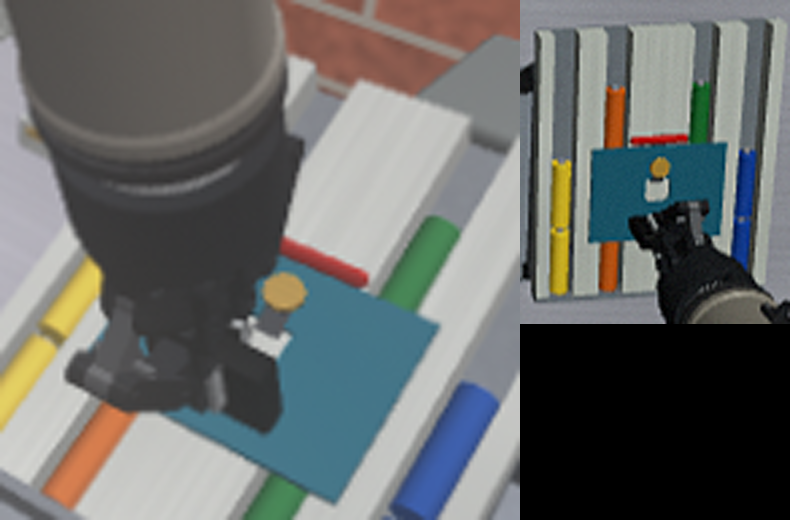

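The head is over the neck, and the red catch shows clear of the top edge at (325,262) in the side view. Push a little more to confirm the stop.

```bash
for i in 1 2; do python3 -m crank '[{"linear":[0,0,-0.0005],"dr":[0,0,0],"hand":-1},{"linear":[0,0,-0.0007],"dr":[0,0,0],"hand":-1},{"linear":[0,0,-0.0007],"dr":[0,0,0],"hand":-1}]'>/dev/null; python3 -c "
from h import *
inpan()"; done
```

```text
t 12.6 hole-stud mm [-23.4   0.2   1. ] rotvec [-0.04  0.58  0.  ] F panel [ 8.3 -1.3  0.6] M [-0.1  -1.54 -0.08] w 0.157
t 12.85 hole-stud mm [-23.5   0.1   1. ] rotvec [-0.06  0.54  0.02] F panel [ 9.7 -1.4 -1.5] M [-0.18 -1.84 -0.06] w 0.152
```

Position has stalled at the stop while force rises, so it's home. Unload, open partway, and back off.

```bash
python3 -m crank '[{"linear":[0,0,0.0008],"dr":[0,0,0],"hand":-1},{"linear":[0,0,0.0014],"dr":[0,0,0],"hand":-1},{"linear":[0,0,0.0014],"dr":[0,0,0],"hand":-1},{"linear":[0,0,0.0014],"dr":[0,0,0],"hand":-0.6},{"linear":[0,0,0.0014],"dr":[0,0,0],"hand":-0.3},{"linear":[0,0,0.0014],"dr":[0,0,0],"hand":-0.2},{"linear":[0,0,0.0014],"dr":[0,0,0],"hand":-0.2},{"linear":[0,0,0.0014],"dr":[0,0,0],"hand":-0.2}]' 20; python3 -m crank '[{"linear":[0,-0.01,0],"dr":[0,0,0],"hand":-0.2},{"linear":[0,-0.025,0],"dr":[0,0,0],"hand":-0.2},{"linear":[0,-0.05,0],"dr":[0,0,0],"hand":-0.2},{"linear":[0,-0.08,0],"dr":[0,0,0],"hand":-0.2},{"linear":[0,-0.11,-0.02],"dr":[0,0,0],"hand":-0.2},{"linear":[0,-0.14,-0.04],"dr":[0,0,0],"hand":-0.2},{"linear":[0,-0.14,-0.04],"dr":[0,0,0],"hand":-0.2},{"linear":[0,-0.14,-0.04],"dr":[0,0,0],"hand":-0.2}]';python3 look.py 6; python3 rf.py 6
```

```text
t: 13.52
eef_pos: [0.5454, -0.2261, 0.1046]
tool_rot: [0.613, -0.397, 0.372, -0.573]
contact_force: [0.5, 0.6, -0.3]
gripper_width: 0.399
t: 14.18
eef_pos: [0.452, -0.2329, 0.2178]
tool_rot: [0.614, -0.395, 0.371, -0.574]
contact_force: [0.9, -0.2, -0.3]
gripper_width: 0.401
t 14.18 hole-stud mm [-63.4   0.3 142.7] rotvec [ 0.02  0.58 -0.13] F panel [ 0.6 -0.3 -0.7] M [ 0.06  0.39 -0.01] w 0.401
[-0.06  0.06  0.59  2.25 -0.53  0.54  1.  ]
1367 351 400 193 229
plate offset mm (plate axes) seen-kin [96.91 34.81] yaw 0.77 rms 2.08
-0.008 stud head in panel mm [-102.1  -35.     9.9]
-0.0055 stud head in panel mm [-101.6  -34.7   10.9]
-0.003 stud head in panel mm [-101.2  -34.4   11.8]
```

View pics/v6.png

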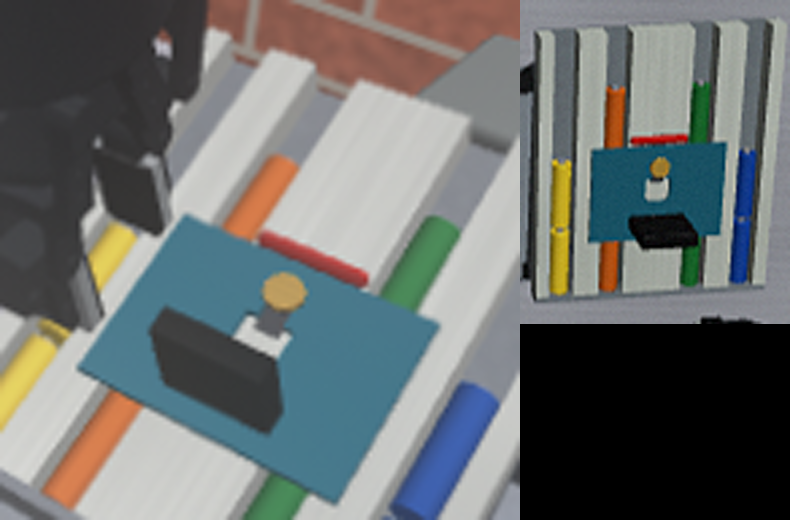

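The plate lies flat with its neck against the stud, and the red bar runs along its top edge, (262,238)-(365,278). I'll compare the bar numerically with the first picture, where it was up.

Run:
```python
from h import *
def red(c,k):
    im=cv2.imread(f"pics/{c}{k}.png").astype(float);y0,y1,x0,x1=(225,255,355,400) if c=="side" else (183,200,360,392)
    a=im[y0:y1,x0:x1];w=np.clip(a[...,2]-1.8*np.maximum(a[...,1],a[...,0]),0,None)
    ys,xs=np.mgrid[y0:y1,x0:x1];return (xs*w).sum()/w.sum(),(ys*w).sum()/w.sum(),w.sum()
for c in P: print(c,np.round(red(c,0),2),np.round(red(c,5),2),np.round(red(c,6),2))
o=np.array([.61,-.2256,.115]);K=np.array([S+.024,0,.003])
for c in P: print("shift if pushed in 5mm",proj(c,o+Mp@(K-[0,0,.005]))-proj(c,o+Mp@K))
d=cv2.absdiff(cv2.imread("pics/side0.png"),cv2.imread("pics/side6.png")).max(2)>40
print([b[:5].tolist() for b in cv2.connectedComponentsWithStats(d.astype(np.uint8))[2][1:] if b[4]>15])
```

```text
side [ 379.62  239.47 1812.2 ] [ 380.77  240.18 2926.8 ] [ 378.93  239.35 2946.4 ]
top [ 373.26  190.99 8200.2 ] [ 373.86  190.72 7973.2 ] [ 373.88  190.72 7950.2 ]
shift if pushed in 5mm [[0.13355217 1.54606037]]
shift if pushed in 5mm [[-0.60226909 -0.73608665]]
[[177, 0, 146, 90, 5458], [316, 8, 5, 6, 23], [318, 41, 5, 8, 29], [290, 46, 19, 12, 27], [317, 62, 13, 18, 154], [327, 84, 9, 19, 66], [235, 88, 41, 50, 500], [326, 105, 11, 15, 113], [253, 116, 101, 142, 7364], [320, 122, 7, 6, 19], [309, 127, 9, 6, 26], [299, 134, 9, 5, 28], [283, 137, 13, 5, 32], [196, 197, 55, 34, 1006], [319, 229, 91, 72, 3333]]
```

```bash
python3 -c "
from station import bot
print(bot.hand_in())"
```

```text
the job is handed in; nothing more can be done
None
```

The cover plate is back on the rack and the job is handed in, at about 14 s on the robot's clock. I gripped it by its black grip, pressed the wide end of the keyhole over the stud until it lay flat, then slid it about 23.5 mm down the slope to the stop. After that I let go and backed the arm clear.

**Forces:** the highest normal reading was about 18 N while pressing, and about 10 N along the slope at the stop. Forces were only read at the end of each move.

**Fully home:** at the end the plate stopped moving while the commanded position went another 1.4 mm and the force rose. After release it lies flat, with the stud at the closed end of the neck.

**Catch:** in the side picture the red bar is within about 0.1 px, in height, of where it was before the job, and pushed in it would sit about 1.5 px lower. That measurement picked up some of the neighbouring orange cell. The top picture showed a shift of (+0.6, -0.3) px, which is too small to tell either way. I felt no distinct click, only the normal force dropping near the end.

**Other things on the cart:** the picture differences I listed fall around the arm, the cover's old place and the rack. I did not check each object separately.

**Disagreements:**
- My first camera fit put the rack face about 5 mm lower than the stated height, so I aligned plate and stud by comparing them in the same picture and by feel.
- The plate met the face about 1 mm higher than I had calculated.
- The final run of my plate-fit script gave meaningless offsets because the plate was no longer in the gripper, so I ignored it.

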